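Hold the gearbox cover in line over its screw holes

TASK

Slide the blue cover plate with four corner holes straight up out of its slot in the rack, then hold it hovering parallel to the sloping open side of the gearbox housing, about 2 cm off it and with its tab end uppermost, its four holes in line with the four threaded holes, so that a colleague can start the screws. Finish while still holding it there, still and steady: do not set it down on the housing or let go, do not bang it into the housing, and leave the other plates and everything else on the bench where they are.

Things in the scene. Friction and masses are not known exactly. Their poses are not given: they have to be found in the camera images.
- cover: blue cover plate to use, 120 wide x 130 tall x 8 mm, about 0.3 kg, upright in a rack slot. Origin: centre of its bottom edge, mid-thickness; z up the plate, y along its width, x its normal. Four 10 mm through holes at y = +-48, z = 12 and 88 mm. The top 30 mm (z 100 to 130) is a plain tab to grip; alike from both faces. In the rack its top edge is 142 mm up and its top 85 mm stand free.
- cover_mid (a point): centre of the cover's four-hole pattern, mid-thickness: 50 mm above the origin along the plate (80 mm below its top edge). Same axes as the cover.
- rack: grey and black rack fixed to the bench, 200 (x) x 154 (y) x 57 mm. Origin: centre of its underside; z up. Slots across y at x = -65, 0, +65 mm, floor 12 mm up, guide posts to 57 mm; plates stand square in them, axes along the rack's, with under 2 mm of play across and 3 mm endways.
- fixture: dark steel base 170 x 150 x 12 mm fixed to the bench, with two grey cheeks up to 85 mm tall, carrying the tilted green gearbox housing. Origin: underside; z up. The centre of the housing's open side is 110 mm ahead (+x) of the origin and 100 mm up.
- housing: green open gearbox housing with gears inside, fixed; rim 100 x 120 mm, flat, nothing above it. Origin: centre of the open side, in the rim's plane. z: outward normal, up and away from the robot (rim slopes 50 degrees from level); x down the slope; y along its width. Threaded holes (black, brass rings) at x = +-38, y = +-48 mm. Cover's z goes up the slope, its tab 30 mm past the upper rim edge.
- window_plate: silver plate of the same outer size with one 60 mm round window, in another slot; leave it. Origin as for the cover.
- slot_plate: yellow plate of the same outer size with two long slots, in another slot; leave it. Origin as for the cover.
- screw_tray: small open red tray of screws, 85 x 65 x 25 mm lying between rack and fixture; leave it. Origin: centre of its underside.
- mallet: orange mallet lying on the bench near its far edge, head 90 mm wide, 56 mm tall, handle 160 mm; leave it. Origin: at the table, where handle meets head.
- tool_holder: steel tool holder standing on its flange, 62 mm across, 100 mm tall, on the far left; leave it. Origin: centre of its underside.
- screw_jar: clear jar with yellow cap, 64 mm across, 85 mm tall, on the far right; leave it. Origin: centre of its underside.
- wrench: steel wrench 200 mm long lying flat on the right; leave it. Origin: its underside.
Things that resemble listed ones, but are neither listed nor needed, are in the scene too. There is more than one size of the cover; the one meant has the size given above.

How it is judged:
On the way:
1. the cover has been drawn up clear of its slot: upright within 15 degrees, its bottom edge between 60 and 160 mm above the table and still over the rack (z of cover in the frame of rack between 0.06 and 0.16 m and x of cover in the frame of rack between -0.095 and 0.095 m and y of cover in the frame of rack between -0.03 and 0.03 m and angle between cover's own z axis and vertical below 0.26 rad and contact force between cover and the fingers above 1 N), for 0.05 s.
At the end, for the whole second after the job is handed in: Held still in the fingers, touching nothing else; hole pattern within 5 mm of the threads along and across the slope, plate mid-plane 12 to 36 mm off the rim, tab up the slope, parallel within 0.10 rad, turned within 0.08 rad; every other loose thing within 25 mm of its start (x of cover_mid in the frame of housing between -0.005 and 0.005 m and y of cover_mid in the frame of housing between -0.005 and 0.005 m and z of cover_mid in the frame of housing between 0.012 and 0.036 m and x of cover in the frame of housing between 0.03 and 0.07 m and angle between the x axis of cover and the z axis of housing, either way round below 0.1 rad and angle between the y axis of cover and the y axis of housing, either way round below 0.08 rad and contact force between the fingers and cover above 1 N and contact force between cover and fixture below 0.1 N and contact force between cover and rack below 0.1 N and linear speed of cover below 0.02 m/s and angular speed of cover below 0.15 rad/s and distance of each of window_plate, slot_plate, screw_tray, mallet, tool_holder, screw_jar, wrench from where it was at the start of the episode below 0.025 m); the arm keeps its last pose, push and grip.
It fails at once if the cover is banged into the housing or its fixture (over 20 N) (contact force between cover and fixture above 20 N).
It fails at once if another plate is disturbed (moved over 25 mm) (distance of any of window_plate, slot_plate from where it was at the start of the episode above 0.025 m).
It fails at once if something else on the bench is disturbed (moved over 25 mm) (distance of any of screw_tray, mallet, tool_holder, screw_jar, wrench from where it was at the start of the episode above 0.025 m).
It also fails if it takes over 51 s, if anything falls off the work surface, if the arm or the gripper's body presses on something with over 40 N, if the wrist force passes 120 N, or if a joint passes its speed limit or range.

ROBOT

A 7-joint arm with a two-finger parallel gripper is mounted at the origin on the work surface. World frame = base frame: x ahead of the robot, y to its left, z up, the work surface at z = 0. Lengths are in m, angles in rad, forces in N, time in s.
With the tool pointing down it reaches from about 0.425 to 0.925 m from the base axis. Payload 6.8 kg.
Tool frame: the origin (TCP) lies at the very end of the fingers, on their centre line; the grasp point (between the pads) lies 19 mm behind it; z points along the fingers, y is the line along which they close (so a half turn about z gives the same grasp; the last joint's range is limited). The gripper opens to 88 mm and grips with 3 to 60 N. Pads are 20 mm wide; open, the fingers measure 115 mm over their backs; the gripper's body (75 mm by 178 mm) begins 61 mm behind the grasp point.
Start: joints at [1.056, 0.477, 0.022, 1.555, -0.011, 1.109, -0.083], TCP at [0.267, -0.62, 0.223] pointing down, gripper open.
Joint ranges: [-2.96, 2.96], [-0.34, 2.1], [-1.41, 1.46], [0.24, 2.44], [-1.37, 4.51], [0.17, 1.92], [-2.96, 2.96]. Speed limits (rad/s): [2.39, 2.39, 3.14, 3.14, 3.14, 3.14, 3.14].

INTERFACE

Orientations are given as a unit quaternion [x, y, z, w].
In Python, from station import robot gives the robot as it stands.
- The arm moves only by the shell command python3 -m handwheel 'ROWS' [OPENING]. ROWS is JSON, a list of rows, each an object of numbers: "x", "y", "z": the shift along the tool's x, y, z scaled (see below); "rx", "ry", "rz": the turn, a rotation vector about the tool's x, y, z scaled (see below). In form: [{"x": .., "y": .., "z": .., "rx": .., "ry": .., "rz": ..}, ...]. A call has 1 to 20 rows; each row is the pose to reach, as a shift and turn from the pose commanded when the call began, along the tool's axes at that moment; what a row does not reach only later rows make up. The controller multiplies each number of a shift by 250 mm and each number of a turn by 90 degrees. A row lasts 1/8 s, in which the tool goes at most 62.5 mm and 10.7 degrees, less where a joint would pass 70% of its speed; a pose out of reach is approached as far as the arm can. A call with a number of a shift or a turn outside -1 to 1 is refused whole. A call with a gripper value outside its range is refused whole. OPENING is the opening, from -1 (shut) to 1 (fully open), set as the call begins (- or left out, the last holds). The fingers move at their own pace and stop on an object; the grip force is fixed at half the most. Time passes only in rows, so rows that repeat a pose let the fingers close. It gives the time, the measured TCP pose, the force, the opening and the grip force at its end, in the units of the state.
- robot.sense(): the state, without advancing time (a new reading comes with each control period).
- robot.get_image(name): name is "scene" or "top" or "wrist"; returns the picture (420x560x3 uint8, red, green, blue); there is no depth.
- robot.camera_model(name): a dict with "intrinsics" (3x3 intrinsics, pixels), "rvec" (rotation vector, rad) and "tvec" (3), from world to camera coordinates, as OpenCV has them; the wrist camera has in their place "hand_eye" (4x4, takes a point from camera to tool coordinates, whose origin is the TCP and whose axes are the flange's). Camera axes: x right, y down, z forward; pixel columns grow to the right and rows downward; lengths in m; the calibration is good to about 2 mm. A picture is of the moment at which its call begins: read the wrist's pose just before it. camera_model takes no time and is no camera call.
- robot.finish_job(): hands the job in; it is judged then, once.
Trained networks look in the newest picture that a camera, given by its name, has taken for a name from the list of things; names that differ only in an ending like _2 or _b are one class to them, and where a whole thing is asked for, a point or a joint stands for the part that bears it (a point fixed in the world has none). Each returns a list of dicts, best first, with "p" (0 to 1); they miss things now and then, are a little off and sometimes report something else, mostly with a low value. They report only what shows in the picture. A call takes as long as a camera call. They do not tell look-alikes from the thing itself.
- robot.find_in(name, camera): "centre" ([x, y, z] in m, in world coordinates, good to about 4 mm: the middle of the surface that is visible of it).
- robot.pinpoint(name, camera): "centre" ([x, y, z] in m, in world coordinates, good to about 4 mm: a listed point, or the origin of a listed thing).
The state is a dict: "clock": time; "qpos": joint angles; "joint_vel": joint speeds; "tau": joint torques, N m; "position": TCP position; "tool_rot": TCP orientation; "force": force on the tool from outside, world axes, zero at the start; "wrist_torque": the same for the moment, N m; "finger_gap": opening from 0.0 (shut) to 1.0 (fully open); "finger_force": force on a finger pad.
Only numpy, scipy, OpenCV 4.12 (cv2) and the standard library are available. Lean on these libraries where they do the work, as an engineer would, in place of code of your own. Each camera call takes 0.05 s, during which the arm holds its last target. There are 200 camera calls.

## Working session

There is one attempt and no reset: what is moved stays moved. The work goes in short steps, Python scripts to look and compute and a shell command to move; the robot and the scene stay as the last step left them, time stands still between calls to the robot, and variables do not carry over. Pictures are saved under pics/ and viewed, at most 10 in all, crops included, and the job is handed in when it is done.

```bash
mkdir -p pics
python3 - <<'E'
from station import robot
import cv2
for c in ("scene","top"):
    im=robot.get_image(c); cv2.imwrite(f"pics/{c}0.png",im[:,:,::-1])
    for n in ("cover","cover_mid","rack","fixture","housing","window_plate","slot_plate","screw_tray"):
        for k in ("find_in","pinpoint"):
            if n=="cover_mid" and k=="find_in": continue
            r=getattr(robot,k)(n,c)
            print(c,k,n,[(round(d["p"],2),[round(float(v),3) for v in d["centre"]]) for d in r[:3]])
s=robot.sense();print(s)
E
```

```text
scene find_in cover [(0.93, [0.597, 0.245, 0.097]), (0.84, [0.448, 0.039, 0.112]), (0.83, [0.337, 0.288, 0.154])]
scene pinpoint cover [(0.86, [0.307, 0.305, 0.004]), (0.57, [0.593, 0.245, 0.011])]
scene pinpoint cover_mid [(0.81, [0.445, 0.036, 0.071]), (0.68, [0.308, 0.3, 0.066]), (0.63, [0.597, 0.238, 0.06])]
scene find_in rack [(0.65, [0.603, 0.197, 0.025])]
scene pinpoint rack [(0.9, [0.531, 0.244, 0.003])]
scene find_in fixture [(0.77, [0.608, -0.201, 0.07]), (0.63, [0.648, -0.443, 0.005])]
scene pinpoint fixture []
scene find_in housing [(0.69, [0.596, -0.208, 0.082])]
scene pinpoint housing [(0.75, [0.615, -0.201, 0.099]), (0.54, [0.593, 0.245, 0.009])]
scene find_in window_plate [(0.59, [0.471, 0.243, 0.119]), (0.52, [0.619, -0.017, 0.01]), (0.52, [0.808, 0.019, 0.037])]
scene pinpoint window_plate [(0.73, [0.469, 0.249, 0.012])]
scene find_in slot_plate [(0.73, [0.537, 0.241, 0.113])]
scene pinpoint slot_plate [(0.92, [0.528, 0.247, 0.016])]
scene find_in screw_tray [(0.58, [0.62, -0.015, 0.011])]
scene pinpoint screw_tray [(0.89, [0.618, -0.013, 0.005])]
top find_in cover 
[... 1015 characters left out ...]
6, 'qpos': array([ 1.0559151 ,  0.47700799,  0.02238098,  1.55539292, -0.01154087,
        1.10926477, -0.08310047]), 'joint_vel': array([ 0.00102179, -0.00045666,  0.00136661, -0.0005595 , -0.00107954,
        0.00206355, -0.00062806]), 'tau': array([-5.25500636e-04, -5.82704401e+01,  1.53297074e+00, -2.72935116e+01,
       -5.44105447e-02,  1.00877960e-02,  5.21231868e-05]), 'position': array([ 0.26710891, -0.61993432,  0.22266116]), 'tool_rot': array([9.79389637e-01, 2.01980041e-01, 3.59567003e-05, 1.82762162e-05]), 'force': array([-0.97490827, -0.67721368,  0.12983629]), 'wrist_torque': array([ 0.05052649, -0.00277997,  0.03403075]), 'finger_force': 0.0, 'finger_gap': 1.0016415857801233}
```

View pics/scene0.png

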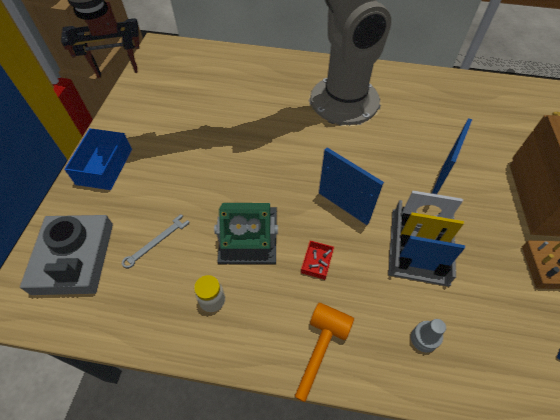

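View pics/top0.png

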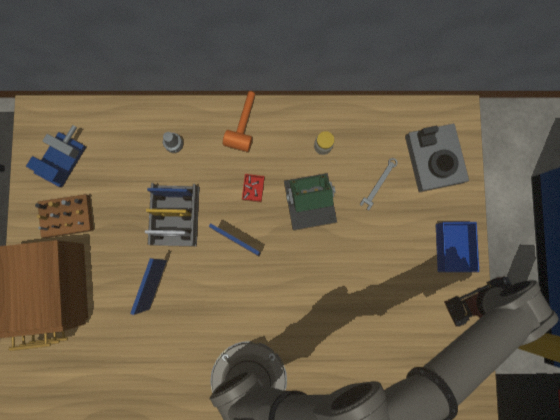

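The scene and top views show three blue plates. One stands in the rack (scene 430,253; top 170,189). Two others stand loose on the bench (scene 350,187 and 453,155). The one in the rack fits the text: it is in a slot and its top is about 142 mm up. I'll confirm with a crop and set up the pose helper.

```bash
cat > h.py <<'E'
from station import robot
import numpy as np, cv2
from scipy.spatial.transform import Rotation as R
def pose():
    s=robot.sense(); return np.array(s["position"]),R.from_quat(s["tool_rot"])
def target_R(yaw,tilt=0.):
    # tilt 0: tool z down, tool x at yaw+90deg; tilt: tool z leans ahead (deg from straight down)
    z=R.from_euler('z',yaw,degrees=True).apply([np.sin(np.radians(tilt)),0,-np.cos(np.radians(tilt))])
    x=R.from_euler('z',yaw+90,degrees=True).apply([1,0,0])
    return R.from_matrix(np.c_[x,np.cross(z,x),z])
def rows(p,Rt):
    p0,R0=pose()
    print("shift",np.round(R0.inv().apply(np.array(p)-p0)/.25,3),"turn",np.round((R0.inv()*Rt).as_rotvec()/(np.pi/2),3))
def cam(name):
    m=robot.camera_model(name); K=np.array(m["intrinsics"])
    if "hand_eye" in m:
        p,r=pose(); T=np.eye(4);T[:3,:3]=r.as_matrix();T[:3,3]=p
        W=np.linalg.inv(T@np.array(m["hand_eye"])); return K,W[:3,:3],W[:3,3]
    return K,R.from_rotvec(np.ravel(m["rvec"])).as_matrix(),np.ravel(m["tvec"])
def proj(P,c):
    K,r,t=c; q=(r@np.atleast_2d(P).T).T+t; q=q@K.T; return q[:,:2]/q[:,2:]
E
python3 - <<'E'
from h import *
im=cv2.imread("pics/scene0.png"); 
a=cv2.resize(im[110:290,310:480],None,fx=3.3,fy=3.3,interpolation=cv2.INTER_CUBIC); cv2.imwrite("pics/crop1.png",a); print(a.shape)
print(np.round(robot.camera_model("wrist")["hand_eye"],3),robot.camera_model("wrist")["intrinsics"])
c=cam("top");print(np.round(c[1],2),c[2])
rows([0.5,-.2,.40],target_R(9))
E
```

```text
(594, 561, 3)
[[ 0.001 -0.952 -0.305  0.084]
 [ 1.     0.001 -0.    -0.001]
 [ 0.001 -0.305  0.952 -0.162]
 [ 0.     0.     0.     1.   ]] [[302.44125961   0.         280.61640563]
 [  0.         302.44125961 205.57676811]
 [  0.           0.           1.        ]]
[[-0.01 -1.    0.02]
 [-0.99  0.   -0.12]
 [ 0.12 -0.02 -0.99]] [-0.09555372  0.54870304  1.54681292]
shift [ 1.52  -1.174 -0.709] turn [ 0.    -0.    -0.841]
```

View pics/crop1.png

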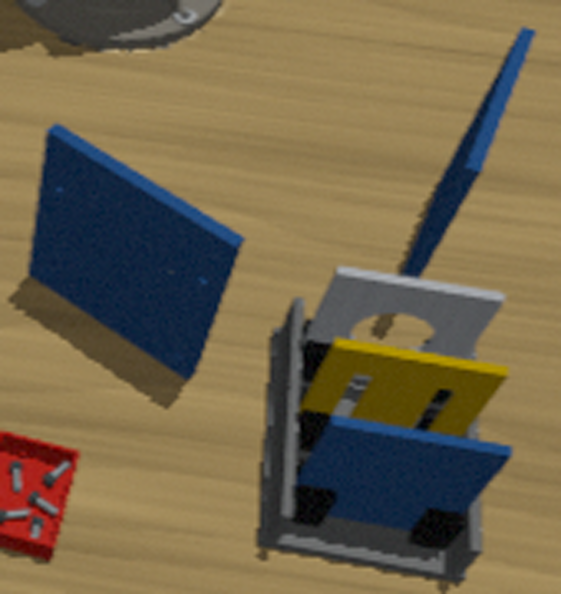

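The crop shows the rack holding silver, yellow and blue plates, with the blue one at crop px (400,470) and the same width as the yellow. The two loose blue plates, at crop (130,250) and (470,150), stand directly on the bench. The one meant is the rack plate. I'll move by way of the housing so the wrist camera can see it.

```bash
python3 -m handwheel '[{"x":0.98,"y":-0.55,"z":-0.7,"rz":-0.84},{"x":0.98,"y":-0.55,"z":-0.7,"rz":-0.84},{"x":0.98,"y":-0.55,"z":-0.7,"rz":-0.84},{"x":0.98,"y":-0.55,"z":-0.7,"rz":-0.84},{"x":0.98,"y":-0.55,"z":-0.7,"rz":-0.84},{"x":0.98,"y":-0.55,"z":-0.7,"rz":-0.84},{"x":0.98,"y":-0.55,"z":-0.7,"rz":-0.84},{"x":0.98,"y":-0.55,"z":-0.7,"rz":-0.84},{"x":0.98,"y":-0.55,"z":-0.7,"rz":-0.84},{"x":0.98,"y":-0.55,"z":-0.7,"rz":-0.84}]'
python3 -c "
from h import *
print(pose()[0],pose()[1].as_euler('xyz',degrees=True));rows([.62,-.16,.40],target_R(-9)); rows([.62,-.16,.40],target_R(9))"
```

```text
[ 0.26710891 -0.61993432  0.22266116] [ 1.79997117e+02 -3.61240594e-03  2.33055409e+01]
shift [ 2.024 -1.131 -0.709] turn [ 0.    -0.    -0.641]
shift [ 2.024 -1.131 -0.709] turn [ 0.    -0.    -0.841]invalid input at $[0]: expected keys x, y, z, rx, ry, rz
```

```bash
python3 -m handwheel '[{"x":0.98,"y":-0.55,"z":-0.7,"rx":0,"ry":0,"rz":-0.84},{"x":0.98,"y":-0.55,"z":-0.7,"rx":0,"ry":0,"rz":-0.84},{"x":0.98,"y":-0.55,"z":-0.7,"rx":0,"ry":0,"rz":-0.84},{"x":0.98,"y":-0.55,"z":-0.7,"rx":0,"ry":0,"rz":-0.84},{"x":0.98,"y":-0.55,"z":-0.7,"rx":0,"ry":0,"rz":-0.84},{"x":0.98,"y":-0.55,"z":-0.7,"rx":0,"ry":0,"rz":-0.84},{"x":0.98,"y":-0.55,"z":-0.7,"rx":0,"ry":0,"rz":-0.84},{"x":0.98,"y":-0.55,"z":-0.7,"rx":0,"ry":0,"rz":-0.84},{"x":0.98,"y":-0.55,"z":-0.7,"rx":0,"ry":0,"rz":-0.84},{"x":0.98,"y":-0.55,"z":-0.7,"rx":0,"ry":0,"rz":-0.84}]'
python3 -c "
from h import *
print(pose()[0],pose()[1].as_euler('xyz',degrees=True)); rows([.62,-.16,.40],target_R(9))"
```

```text
clock: 2.85
position: [0.4374, -0.397, 0.3974]
tool_rot: [0.651, 0.759, -0.0, -0.0]
force: [-0.8, 0.0, 0.1]
finger_gap: 1.005
finger_force: 0.0
[ 0.43737539 -0.39698869  0.3973958 ] [-1.79980743e+02 -1.72143827e-02  9.87474839e+01]
shift [ 0.826  0.866 -0.01 ] turn [-0.    -0.    -0.003]
```

```bash
python3 -m handwheel '[{"x":0.83,"y":0.87,"z":0,"rx":0,"ry":0,"rz":0},{"x":0.83,"y":0.87,"z":0,"rx":0,"ry":0,"rz":0},{"x":0.83,"y":0.87,"z":0,"rx":0,"ry":0,"rz":0},{"x":0.83,"y":0.87,"z":0,"rx":0,"ry":0,"rz":0},{"x":0.83,"y":0.87,"z":0,"rx":0,"ry":0,"rz":0},{"x":0.83,"y":0.87,"z":0,"rx":0,"ry":0,"rz":0},{"x":0.83,"y":0.87,"z":0,"rx":0,"ry":0,"rz":0},{"x":0.83,"y":0.87,"z":0,"rx":0,"ry":0,"rz":0}]'
python3 - <<'E'
from h import *
c=cam("wrist"); im=robot.get_image("wrist"); im=im[:,:,::-1].copy(); cv2.imwrite("pics/w1.png",im)
np.savez("w1.npz",K=c[0],r=c[1],t=c[2])
for n in ("housing","fixture"):
    print(n,[(round(d["p"],2),np.round(d["centre"],3)) for d in robot.pinpoint(n,"wrist")[:2]])
o=np.array([.616,-.2,.1])
yaw=np.radians(9);f=np.array([np.cos(yaw),np.sin(yaw),0]);s=np.array([-f[1],f[0],0]);a=np.radians(50)
xh=f*np.cos(a)+[0,0,-np.sin(a)]
u=proj([o+x*xh+y*s for x in(-.038,.038) for y in(-.048,.048)],c);print(u)
u=u.mean(0).astype(int);x0,y0=max(u[0]-90,0),max(u[1]-75,0);print(x0,y0)
cv2.imwrite("pics/w1c.png",cv2.resize(im[y0:y0+150,x0:x0+180],None,fx=4,fy=4,interpolation=cv2.INTER_CUBIC))
E
```

```text
clock: 3.85
position: [0.6197, -0.1601, 0.3977]
tool_rot: [0.651, 0.759, -0.0, 0.0]
force: [-0.1, -0.6, -0.6]
finger_gap: 1.0
finger_force: 0.0
housing [(0.91, array([ 0.616, -0.2  ,  0.095]))]
fixture [(0.65, array([ 0.505, -0.22 , -0.001]))]
[[258.67182617 227.09244389]
 [256.9401889  164.79097642]
 [289.53170359 214.33427701]
 [289.84385722 158.32247965]]
183 116
```

View pics/w1c.png

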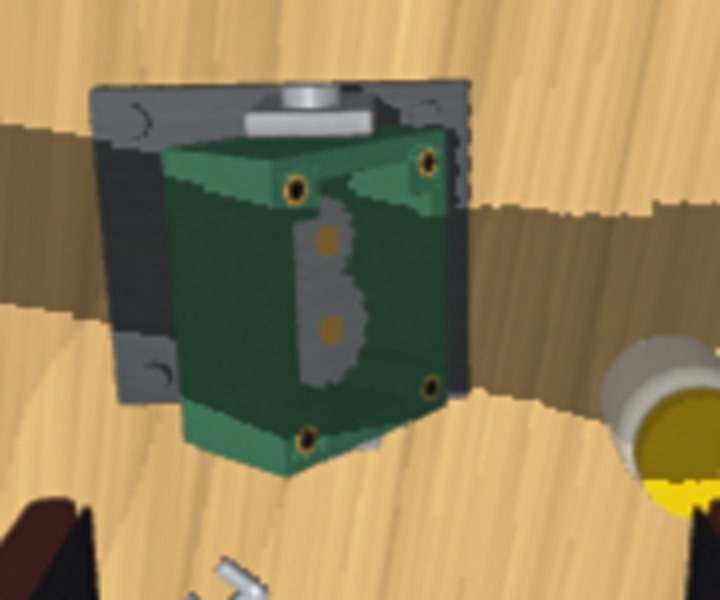

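Wrist crop: the brass-ringed holes are at crop px (295,190), (428,161), (307,440) and (431,387), within 2 px of my prediction. Next I fit the housing pose.

```bash
cat > fit.py <<'E'
from h import *
from scipy.optimize import least_squares
d=np.load("w1.npz");c=(d["K"],d["r"],d["t"])
uv=(np.array([[307,440],[295,190],[431,387],[428,161]])+.5)/4-.5+[183,116]
def pts(o,yaw):
    f=np.array([np.cos(yaw),np.sin(yaw),0]);s=np.array([-f[1],f[0],0]);a=np.radians(50)
    xh=f*np.cos(a)+[0,0,-np.sin(a)]
    return [np.array(o)+x*xh+y*s for x in(-.038,.038) for y in(-.048,.048)]
for fz in (0,1):
    g=lambda p:(proj(pts([p[0],p[1],p[3] if fz else .1],p[2]),c)-uv).ravel()
    r=least_squares(g,[.616,-.2,.15,.1]);print(r.x,np.degrees(r.x[2]),np.round(r.fun,1))
E
python3 fit.py; python3 -c "
from h import *
rows([.56,.12,.40],target_R(0))"
```

```text
[ 0.61586365 -0.19690973  0.17792566  0.1       ] 10.194389628351104 [ 0.1 -0.1  0.1 -0.1 -0.  -0.  -0.2  0.2]
[ 0.61584894 -0.1965217   0.17771006  0.10152688] 10.182036443189853 [ 0.1  0.   0.  -0.2  0.   0.1 -0.1  0.1]
shift [ 1.141 -0.066 -0.009] turn [0.    0.    0.097]
```

```bash
python3 -m handwheel '[{"x":1,"y":0,"z":0,"rx":0,"ry":0,"rz":0.097},{"x":1,"y":0,"z":0,"rx":0,"ry":0,"rz":0.097},{"x":1,"y":0,"z":0,"rx":0,"ry":0,"rz":0.097},{"x":1,"y":0,"z":0,"rx":0,"ry":0,"rz":0.097},{"x":1,"y":0,"z":0,"rx":0,"ry":0,"rz":0.097}]' 0.2
python3 -c "
from h import *
rows([.594,.245,.33],target_R(0))"
```

```text
clock: 4.62
position: [0.58, 0.0951, 0.3985]
tool_rot: [0.703, 0.711, 0.001, -0.001]
force: [1.6, 0.0, -0.1]
finger_gap: 0.6
finger_force: 0.0
shift [0.598 0.063 0.275] turn [ 0.    -0.001  0.008]
```

```bash
python3 -m handwheel '[{"x":0.6,"y":0.06,"z":0.27,"rx":0,"ry":0,"rz":0.008},{"x":0.6,"y":0.06,"z":0.27,"rx":0,"ry":0,"rz":0.008},{"x":0.6,"y":0.06,"z":0.27,"rx":0,"ry":0,"rz":0.008},{"x":0.6,"y":0.06,"z":0.27,"rx":0,"ry":0,"rz":0.008},{"x":0.6,"y":0.06,"z":0.27,"rx":0,"ry":0,"rz":0.008}]'
python3 - <<'E'
from h import *
c=cam("wrist"); im=robot.get_image("wrist")[:,:,::-1].copy(); cv2.imwrite("pics/w2.png",im)
np.savez("w2.npz",K=c[0],r=c[1],t=c[2])
for n in ("cover","rack"):
    print(n,[(round(d["p"],2),np.round(d["centre"],3)) for d in robot.pinpoint(n,"wrist")[:2]])
u=proj([[.594+x,.245+y,.142] for x in (-.004,.004) for y in (-.06,.06)],c);print(u)
x0,y0=180,60
cv2.imwrite("pics/w2c.png",cv2.resize(im[y0:y0+300,x0:x0+200],None,fx=2,fy=2,interpolation=cv2.INTER_CUBIC))
E
```

```text
clock: 5.25
position: [0.5972, 0.2368, 0.3304]
tool_rot: [0.711, 0.703, -0.0, 0.001]
force: [0.5, -0.1, -0.8]
finger_gap: 0.599
finger_force: 0.0
cover [(0.84, array([0.447, 0.034, 0.005])), (0.75, array([0.596, 0.241, 0.011]))]
rack [(0.58, array([0.528, 0.248, 0.004]))]
[[275.59673529 224.73484421]
 [273.88909115 124.94526126]
 [282.03286835 224.66805009]
 [281.019987   124.86471476]]
```

View pics/w2.png

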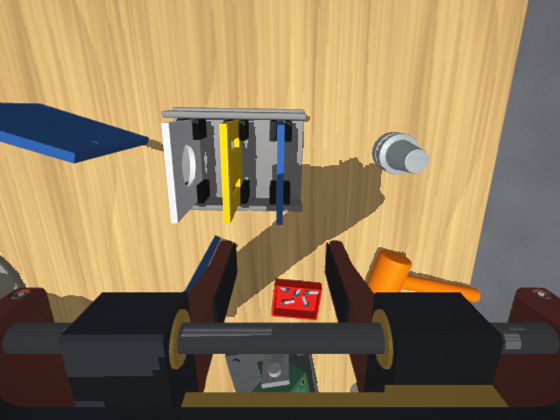

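The wrist view shows the blue plate's top edge nearly end-on, from px (281,124) to (280,224), on its predicted outline. Next I refine it with a colour mask.

Run:
```python
from h import *
im=cv2.imread("pics/w2.png").astype(int); d=np.load("w2.npz");c=(d["K"],d["r"],d["t"])
b,g,r=im[...,0],im[...,1],im[...,2]
m=(b>60)&(b>1.6*r)&(b>1.3*g); m[:, :262]=0; m[:,300:]=0; m[:100]=0; m[235:]=0
ys,xs=np.nonzero(m);print(ys.min(),ys.max())
for v in (125,135,150,170,190,205,215,222):
    q=xs[ys==v]; print(v,q.min() if len(q) else None,q.max() if len(q) else None)
K,Rc,t=c; C=-Rc.T@t
def at(u,v,z=.142):
    w=Rc.T@np.linalg.solve(K,[u,v,1]); return C+w*(z-C[2])/w[2]
for v in (ys.min()-.5,ys.max()+.5):
    q=xs[abs(ys-v)<3]; print(at(q.mean(),v))
rows([.596,.244,.15],target_R(0)); print(pose())
```

```text
121 224
125 277 284
135 277 284
150 277 283
170 277 283
190 276 282
205 276 282
215 277 281
222 277 281
[0.59746869 0.3097223  0.142     ]
[0.59452038 0.18526254 0.142     ]
shift [ 0.029 -0.007  0.724] turn [ 0.001  0.    -0.008]
(array([0.59725682, 0.23680009, 0.33103575]), Rotation.from_matrix(array([[ 1.27703361e-02,  9.99917184e-01,  1.59495662e-03],
                            [ 9.99918325e-01, -1.27695029e-02, -5.31460773e-04],
                            [-5.11049956e-04,  1.60161328e-03, -9.99998587e-01]])))
```

```bash
python3 -m handwheel '[{"x":0.037,"y":-0.005,"z":0.2,"rx":0,"ry":0,"rz":0},{"x":0.037,"y":-0.005,"z":0.4,"rx":0,"ry":0,"rz":0},{"x":0.037,"y":-0.005,"z":0.6,"rx":0,"ry":0,"rz":0},{"x":0.037,"y":-0.005,"z":0.7,"rx":0,"ry":0,"rz":0},{"x":0.037,"y":-0.005,"z":0.8,"rx":0,"ry":0,"rz":0},{"x":0.037,"y":-0.005,"z":0.868,"rx":0,"ry":0,"rz":0},{"x":0.037,"y":-0.005,"z":0.868,"rx":0,"ry":0,"rz":0},{"x":0.037,"y":-0.005,"z":0.868,"rx":0,"ry":0,"rz":0}]'
python3 -c "
from h import *
rows([.596,.246,.114],target_R(-.5)); print(pose()[0])"
```

```text
clock: 6.4
position: [0.5959, 0.2484, 0.1143]
tool_rot: [0.711, 0.704, 0.001, 0.0]
force: [-0.7, 0.3, -0.7]
finger_gap: 0.595
finger_force: 0.0
shift [-0.01   0.     0.001] turn [ 0.001 -0.    -0.001]
[0.59591788 0.24839491 0.1143422 ]
```

```bash
python3 -m handwheel '[{"x":-0.01,"y":0,"z":0,"rx":0,"ry":0,"rz":0},{"x":-0.01,"y":0,"z":0,"rx":0,"ry":0,"rz":0}]'
python3 -m handwheel '[{"x":0,"y":0,"z":0,"rx":0,"ry":0,"rz":0},{"x":0,"y":0,"z":0,"rx":0,"ry":0,"rz":0},{"x":0,"y":0,"z":0,"rx":0,"ry":0,"rz":0},{"x":0,"y":0,"z":0,"rx":0,"ry":0,"rz":0},{"x":0,"y":0,"z":0,"rx":0,"ry":0,"rz":0},{"x":0,"y":0,"z":0,"rx":0,"ry":0,"rz":0}]' -1
python3 -c "
from h import *
print(pose()[0],pose()[1].as_quat())"
```

```text
clock: 6.65
position: [0.5956, 0.2455, 0.1139]
tool_rot: [0.711, 0.704, 0.0, 0.0]
force: [-0.3, 1.2, -0.3]
finger_gap: 0.602
finger_force: 0.0
clock: 7.4
position: [0.5955, 0.2458, 0.1131]
tool_rot: [0.711, 0.704, 0.0, 0.0]
force: [1.7, 0.6, -1.1]
finger_gap: 0.087
finger_force: 29.9
[0.59547962 0.24576144 0.11312572] [7.10583390e-01 7.03612909e-01 3.28965474e-04 1.08773461e-04]
```

```bash
python3 -m handwheel '[{"x":0,"y":0,"z":-0.04,"rx":0,"ry":0,"rz":0},{"x":0,"y":0,"z":-0.1,"rx":0,"ry":0,"rz":0},{"x":0,"y":0,"z":-0.17,"rx":0,"ry":0,"rz":0},{"x":0,"y":0,"z":-0.24,"rx":0,"ry":0,"rz":0},{"x":0,"y":0,"z":-0.31,"rx":0,"ry":0,"rz":0},{"x":0,"y":0,"z":-0.37,"rx":0,"ry":0,"rz":0},{"x":0,"y":0,"z":-0.4,"rx":0,"ry":0,"rz":0},{"x":0,"y":0,"z":-0.4,"rx":0,"ry":0,"rz":0},{"x":0,"y":0,"z":-0.4,"rx":0,"ry":0,"rz":0},{"x":0,"y":0,"z":-0.4,"rx":0,"ry":0,"rz":0}]'
python3 - <<'E'
from h import *
p,r=pose(); print(p,r.as_matrix()[:,0])
for cn in("scene","top","wrist"):
    c=cam(cn); im=robot.get_image(cn)[:,:,::-1].copy(); cv2.imwrite(f"pics/{cn}3.png",im)
    np.savez(f"{cn}3.npz",K=c[0],r=c[1],t=c[2])
    for n in ("cover","cover_mid"):
        print(cn,n,[(round(d["p"],2),np.round(d["centre"],3)) for d in robot.pinpoint(n,cn)[:3]])
w=cv2.imread("pics/wrist3.png"); s=cv2.imread("pics/scene3.png")
cv2.imwrite("pics/m3.png",cv2.hconcat([w[:,100:460],cv2.resize(s[160:300,350:490],(420,420),interpolation=cv2.INTER_CUBIC)]))
E
```

```text
clock: 8.65
position: [0.5947, 0.2455, 0.2124]
tool_rot: [0.71, 0.704, -0.001, -0.0]
force: [0.1, -0.3, -3.0]
finger_gap: 0.089
finger_force: 30.0
[0.59473135 0.24548742 0.21236229] [ 9.42470314e-03  9.99955390e-01 -6.26132431e-04]
scene cover [(0.95, array([0.307, 0.303, 0.002])), (0.92, array([0.593, 0.245, 0.11 ])), (0.59, array([ 0.441,  0.034, -0.002]))]
scene cover_mid [(0.91, array([0.596, 0.24 , 0.162])), (0.8, array([0.309, 0.302, 0.071])), (0.67, array([0.445, 0.034, 0.07 ]))]
top cover [(0.91, array([ 0.304,  0.304, -0.   ])), (0.58, array([0.441, 0.04 , 0.001])), (0.39, array([0.593, 0.244, 0.11 ]))]
top cover_mid [(0.66, array([0.444, 0.036, 0.066])), (0.65, array([0.309, 0.306, 0.069])), (0.52, array([0.594, 0.245, 0.161]))]
wrist cover [(0.94, array([ 0.305,  0.302, -0.001])), (0.65, array([0.595, 0.239, 0.11 ]))]
wrist cover_mid [(0.6, array([0.443, 0.036, 0.075]))]
```

View pics/m3.png

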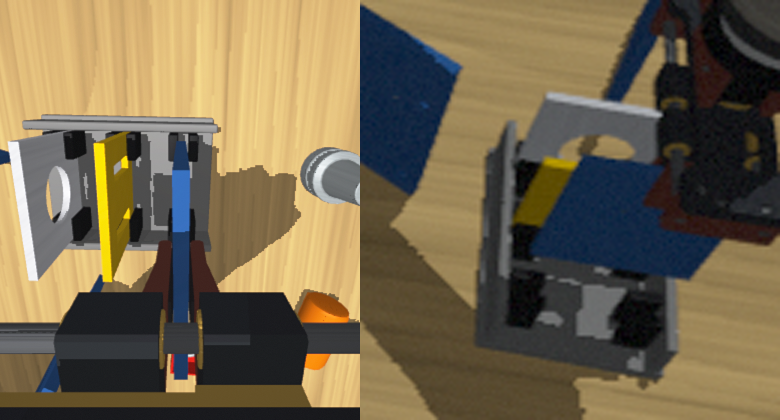

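The plate is clear of the rack and hangs straight; the yellow and silver plates are unmoved. Next I measure where the plate sits in the fingers from its top-edge ends: wrist rows about 170 (far) and 378 (near) at column about 281.

Run:
```python
from h import *
im=cv2.imread("pics/wrist3.png").astype(int); d=np.load("wrist3.npz");c=(d["K"],d["r"],d["t"])
for v in list(range(160,182,2))+list(range(366,386,2)): print(v,im[v,281].tolist(),end=" ")
p,r=pose()
print()
for y in (-.06,.06):
    print([np.round(proj([p+r.apply([y,x,-.029]) for x in(-.004,.004)],c),1).tolist()])
```

```text
160 [92, 55, 30] 162 [92, 56, 31] 164 [91, 55, 30] 166 [93, 55, 30] 168 [90, 55, 30] 170 [165, 97, 48] 172 [194, 115, 56] 174 [194, 115, 57] 176 [193, 114, 57] 178 [194, 114, 57] 180 [194, 114, 57] 366 [97, 58, 29] 368 [98, 59, 32] 370 [98, 59, 31] 372 [97, 58, 29] 374 [98, 58, 30] 376 [98, 56, 28] 378 [97, 58, 32] 380 [123, 190, 230] 382 [125, 193, 229] 384 [126, 193, 229] 
[[[274.4, 378.7], [288.6, 378.7]]]
[[[273.1, 168.9], [291.1, 168.9]]]
```

The plate is centred in the fingers to within 0.5 mm, it is 120 mm wide, and the grip has not slipped. Next: lift higher, then cross to a pre-pose above the rim.

```bash
cat > goal.py <<'E'
from h import *
yaw=10.2; o=np.array([.616,-.198,.1]); a=np.radians(50)
f=np.array([np.cos(np.radians(yaw)),np.sin(np.radians(yaw)),0]); s=np.array([-f[1],f[0],0])
xh=f*np.cos(a)-[0,0,np.sin(a)]; zh=f*np.sin(a)+[0,0,np.cos(a)]; H=np.c_[xh,s,zh]
Rg=R.from_matrix(np.c_[s,np.cross(xh,s),xh])
def goal(h): return o+h*zh-.051*xh
def where():
    p,r=pose(); m=p+r.apply([0,0,.051])
    E=(Rg.inv()*r).as_rotvec()
    print("mid in housing mm",np.round(H.T@(m-o)*1000,1),"rot err",np.round(E,3))
E
python3 -m handwheel '[{"x":0,"y":0,"z":-0.15,"rx":0,"ry":0,"rz":0},{"x":0,"y":0,"z":-0.3,"rx":0,"ry":0,"rz":0},{"x":-0.1,"y":0,"z":-0.44,"rx":0,"ry":0,"rz":0},{"x":-0.3,"y":0,"z":-0.48,"rx":0,"ry":0,"rz":0},{"x":-0.5,"y":0,"z":-0.48,"rx":0,"ry":0,"rz":0},{"x":-0.7,"y":0,"z":-0.48,"rx":0,"ry":0,"rz":0},{"x":-0.85,"y":0,"z":-0.48,"rx":0,"ry":0,"rz":0},{"x":-0.95,"y":0,"z":-0.48,"rx":0,"ry":0,"rz":0},{"x":-0.95,"y":0,"z":-0.48,"rx":0,"ry":0,"rz":0},{"x":-0.95,"y":0,"z":-0.48,"rx":0,"ry":0,"rz":0}]'
python3 -c "
from goal import *
print(goal(.145),goal(.026)); where(); rows(goal(.145),Rg)"
```

```text
clock: 10.35
position: [0.5927, 0.0097, 0.3333]
tool_rot: [0.71, 0.704, 0.0, -0.0]
force: [-0.0, 1.1, -3.6]
finger_gap: 0.09
finger_force: 30.0
[ 0.69305688 -0.18413528  0.23227247] [ 0.60333831 -0.2002782   0.15578074]
mid in housing mm [-130.7  208.6  127.8] rot err [ 0.696 -0.064  0.179]
shift [-0.772  0.408  0.403] turn [-0.443  0.041 -0.114]
```

```bash
python3 -m handwheel '[{"x":-0.1,"y":0.05,"z":0,"rx":-0.06,"ry":0.005,"rz":-0.015},{"x":-0.25,"y":0.13,"z":0,"rx":-0.14,"ry":0.013,"rz":-0.036},{"x":-0.4,"y":0.21,"z":0.05,"rx":-0.22,"ry":0.02,"rz":-0.057},{"x":-0.55,"y":0.29,"z":0.1,"rx":-0.3,"ry":0.028,"rz":-0.077},{"x":-0.67,"y":0.35,"z":0.2,"rx":-0.37,"ry":0.034,"rz":-0.095},{"x":-0.74,"y":0.39,"z":0.3,"rx":-0.42,"ry":0.039,"rz":-0.108},{"x":-0.772,"y":0.408,"z":0.38,"rx":-0.443,"ry":0.041,"rz":-0.114},{"x":-0.772,"y":0.408,"z":0.403,"rx":-0.443,"ry":0.041,"rz":-0.114},{"x":-0.772,"y":0.408,"z":0.403,"rx":-0.443,"ry":0.041,"rz":-0.114},{"x":-0.772,"y":0.408,"z":0.403,"rx":-0.443,"ry":0.041,"rz":-0.114},{"x":-0.772,"y":0.408,"z":0.403,"rx":-0.443,"ry":0.041,"rz":-0.114}]'
python3 -c "
from goal import *
where(); rows(goal(.045),Rg); print(robot.sense()['qpos'])"
```

```text
clock: 11.72
position: [0.6938, -0.1847, 0.2339]
tool_rot: [0.602, 0.721, 0.262, 0.22]
force: [0.3, -1.0, -2.9]
finger_gap: 0.089
finger_force: 30.0
mid in housing mm [ -0.8  -0.7 146.6] rot err [-0.001 -0.001 -0.002]
shift [ 0.003 -0.406  0.003] turn [0.001 0.001 0.001]
[ 0.87264934  0.40177558 -0.68740677  1.93117979 -0.20811352  0.26343245
  0.67130364]
```

```bash
python3 -m handwheel '[{"x":0,"y":-0.08,"z":0,"rx":0,"ry":0,"rz":0},{"x":0,"y":-0.17,"z":0,"rx":0,"ry":0,"rz":0},{"x":0,"y":-0.26,"z":0,"rx":0,"ry":0,"rz":0},{"x":0,"y":-0.33,"z":0,"rx":0,"ry":0,"rz":0},{"x":0,"y":-0.38,"z":0,"rx":0,"ry":0,"rz":0},{"x":0.003,"y":-0.406,"z":0.003,"rx":0,"ry":0,"rz":0},{"x":0.003,"y":-0.406,"z":0.003,"rx":0,"ry":0,"rz":0},{"x":0.003,"y":-0.406,"z":0.003,"rx":0,"ry":0,"rz":0},{"x":0.003,"y":-0.406,"z":0.003,"rx":0,"ry":0,"rz":0}]'
python3 - <<'E'
from goal import *
where(); rows(goal(.026),Rg); print(robot.sense()['qpos'])
for cn in("scene","top","wrist"):
    im=robot.get_image(cn)[:,:,::-1].copy(); cv2.imwrite(f"pics/{cn}4.png",im)
    for n in ("cover","cover_mid","housing"):
        for d in robot.pinpoint(n,cn)[:4]:
            q=H.T@(np.array(d["centre"])-o)*1000
            if np.linalg.norm(q)<120: print(cn,n,round(d["p"],2),np.round(q,0))
s=cv2.imread("pics/scene4.png");w=cv2.imread("pics/wrist4.png")
cv2.imwrite("pics/m4.png",cv2.hconcat([w[:,100:460],cv2.resize(s[160:300,180:320],(420,420),interpolation=cv2.INTER_CUBIC)]))
E
```

```text
clock: 12.85
position: [0.6176, -0.1986, 0.1674]
tool_rot: [0.603, 0.721, 0.262, 0.22]
force: [-0.4, -0.3, -3.5]
finger_gap: 0.089
finger_force: 30.0
mid in housing mm [ 0.3 -0.9 44.4] rot err [-0.001 -0.002 -0.   ]
shift [ 0.003 -0.074 -0.001] turn [0.001 0.001 0.   ]
[ 0.88850012  0.39161976 -0.58440347  2.12134113 -1.04846945  0.17257167
  1.57942019]
scene cover 0.65 [49. -4. 44.]
scene cover_mid 0.55 [-2. -9. 43.]
top cover 0.83 [50. -2. 42.]
top cover_mid 0.95 [ 4. -1. 45.]
top housing 0.71 [-4.  3.  0.]
wrist housing 0.7 [ 4. -2.  2.]
```

View pics/m4.png

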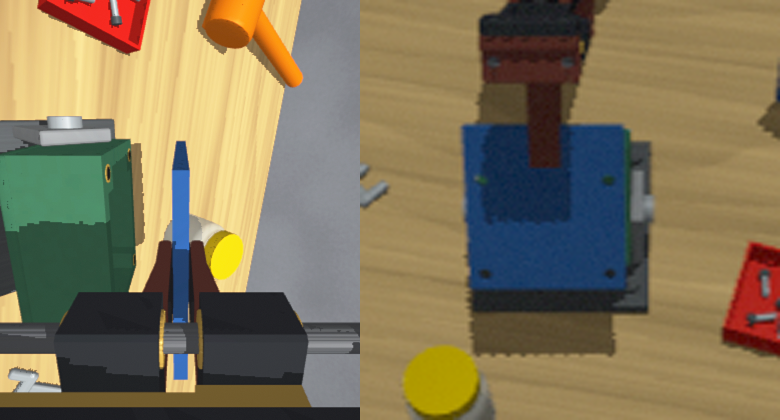

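Right half: the plate lies square over the housing, its holes at crop (480,180), (608,180), (485,272) and (605,272), with green showing through the upper ones. Left half: it is parallel to the rim at about 44 mm. Joint 6 is close to its lower limit, so I go in small steps.

```bash
python3 -m handwheel '[{"x":0,"y":-0.005,"z":0,"rx":0,"ry":0,"rz":0},{"x":0,"y":-0.012,"z":0,"rx":0,"ry":0,"rz":0},{"x":0.001,"y":-0.02,"z":0,"rx":0,"ry":0,"rz":0},{"x":0.002,"y":-0.02,"z":0,"rx":0,"ry":0,"rz":0}]'
python3 -c "
from goal import *
where(); rows(goal(.026),Rg); s=robot.sense(); print(s['qpos'],s['joint_vel'])"
```

```text
clock: 13.95
position: [0.6127, -0.1988, 0.1632]
tool_rot: [0.603, 0.721, 0.262, 0.22]
force: [-0.7, -0.1, -2.7]
finger_gap: 0.091
finger_force: 30.0
mid in housing mm [ 0.4 -0.3 38. ] rot err [ 0.001 -0.001  0.001]
shift [ 0.001 -0.048 -0.002] turn [-0.     0.001 -0.   ]
[ 0.88719061  0.39188823 -0.57665369  2.13236912 -1.11048009  0.17245304
  1.64481466] [-0.00794919 -0.0035415   0.00219174 -0.0017762  -0.00564199 -0.00020775
  0.00029113]
```

```bash
python3 -m handwheel '[{"x":0,"y":-0.01,"z":0,"rx":0,"ry":0,"rz":0},{"x":0,"y":-0.02,"z":0,"rx":0,"ry":0,"rz":0},{"x":0,"y":-0.03,"z":0,"rx":0,"ry":0,"rz":0},{"x":0,"y":-0.04,"z":0,"rx":0,"ry":0,"rz":0},{"x":0.001,"y":-0.048,"z":-0.002,"rx":0,"ry":0,"rz":0},{"x":0.001,"y":-0.048,"z":-0.002,"rx":0,"ry":0,"rz":0},{"x":0.001,"y":-0.048,"z":-0.002,"rx":0,"ry":0,"rz":0},{"x":0.001,"y":-0.048,"z":-0.002,"rx":0,"ry":0,"rz":0},{"x":0.001,"y":-0.048,"z":-0.002,"rx":0,"ry":0,"rz":0}]'
python3 - <<'E'
from goal import *
where(); s=robot.sense(); print(s['qpos'][5],abs(s['joint_vel']).max())
for cn in("scene","top","wrist"):
    im=robot.get_image(cn)[:,:,::-1].copy(); cv2.imwrite(f"pics/{cn}5.png",im)
    for n in ("cover","cover_mid","housing"):
        for d in robot.pinpoint(n,cn)[:4]:
            q=H.T@(np.array(d["centre"])-o)*1000
            if np.linalg.norm(q)<120: print(cn,n,round(d["p"],2),np.round(q,0))
p,r=pose()
c=cam("scene")
holes=[p+r.apply([y,0.004,.101-z]) for z in(.012,.088) for y in(-.048,.048)]
print(np.round((proj(holes,c)-[190,180])*6,0))
im=cv2.imread("pics/scene5.png");cv2.imwrite("pics/m5.png",cv2.resize(im[180:280,190:310],None,fx=6,fy=6,interpolation=cv2.INTER_CUBIC))
where()
E
```

```text
clock: 15.08
position: [0.6036, -0.2002, 0.1561]
tool_rot: [0.603, 0.721, 0.262, 0.22]
force: [-0.0, 0.2, -4.5]
finger_gap: 0.09
finger_force: 30.0
mid in housing mm [-0.1 -0.  26.4] rot err [ 0.    -0.001  0.   ]
0.17217678165120864 0.0018140399517311983
scene cover 0.66 [49. -1. 26.]
scene cover_mid 0.75 [ 1. -5. 25.]
top cover_mid 0.83 [ 4. -1. 28.]
top housing 0.84 [-5.  2.  1.]
wrist cover 0.57 [55. -5. 23.]
wrist housing 0.81 [ 5. -4. -2.]
[[198. 410.]
 [443. 410.]
 [188. 225.]
 [440. 225.]]
mid in housing mm [-0.1 -0.1 26.3] rot err [ 0.    -0.001  0.   ]
```

View pics/m5.png

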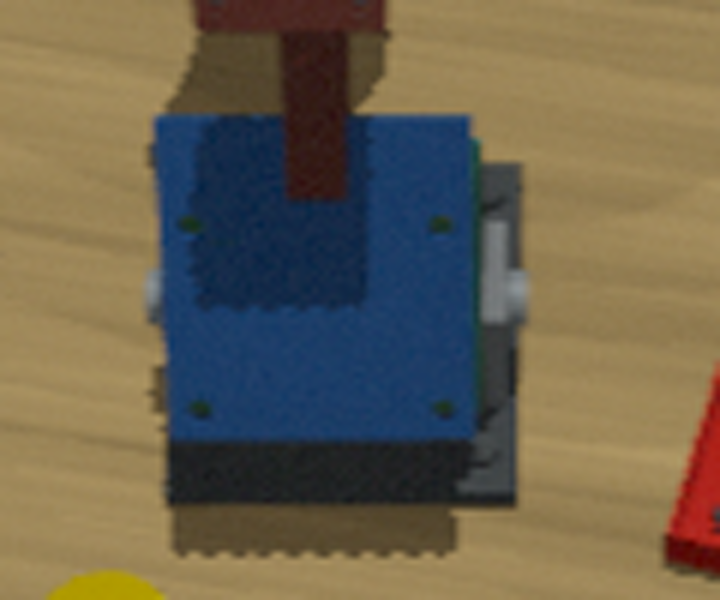

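The plate's holes at crop (200,410), (443,409), (190,225) and (440,225) match the prediction to 2 crop px. One independent check of the housing fit in the first scene picture.

Run:
```python
from goal import *
c=cam("scene"); im=cv2.imread("pics/scene0.png")
u=proj([o+H@[x,y,0] for x in(-.038,.038) for y in(-.048,.048)],c)
a=cv2.resize(im[195:270,210:285],None,fx=8,fy=8,interpolation=cv2.INTER_CUBIC)
v=(u-[210,195]+.5)*8-.5; print(v.round())
for q in v: cv2.drawMarker(a,tuple(int(k) for k in q.round()),(255,0,255),cv2.MARKER_CROSS,12,1)
cv2.imwrite("pics/m6.png",a)
```

```text
[[110. 153.]
 [435. 153.]
 [122. 393.]
 [439. 392.]]
```

View pics/m6.png

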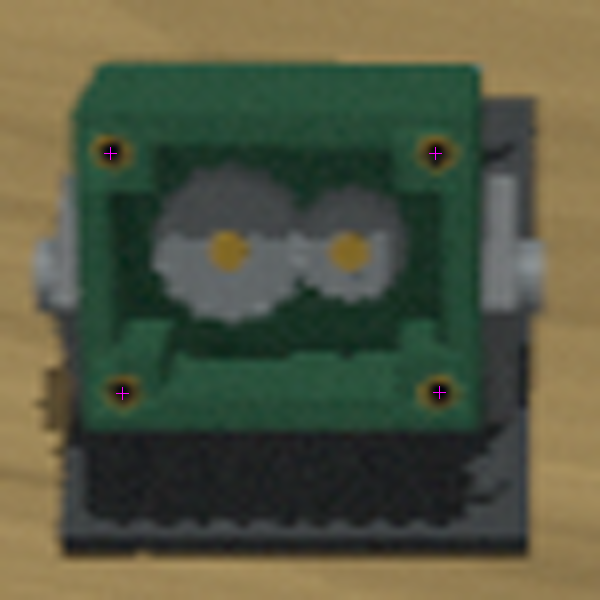

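All four predicted crosses fall in the centres of the threaded holes, so I hand in.

```bash
python3 -c "
from station import robot
print(robot.finish_job())"
```

```text
the job is handed in; nothing more can be done
None
```

I drew the cover straight up out of the rack and handed the job in with the arm holding it still over the housing: measured mid-plane 26 mm off the rim, tab up the slope, hole pattern within about 1 mm of the threaded holes. No verdict was returned.

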